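Line up the canister set in its tray by height

TASK

Put the four canisters away in the divided tray, one upright in each compartment, in order of height: the tallest at the end nearest the kettle, stepping down to the shortest at the end nearest the toaster. Set each one down rather than dropping it, and do not knock or shift the mug, the pepper mill or the kitchen timer standing among them.

Things in the scene. Friction and masses are not known exactly. Their poses are not given: they have to be found in the camera images.
- canister_red: the tallest of four closed round canisters: cream enamel with a flat red lid and a thin red band, 60 mm in diameter all the way up, 140 mm high, about 340 g. Starts upright on the counter. Origin: centre of its underside, z along its axis, up.
- canister_yellow: the second tallest of four closed round canisters: cream enamel with a flat yellow lid and a thin yellow band, 55 mm in diameter all the way up, 115 mm high, about 260 g. Starts upright on the counter. Origin: centre of its underside, z along its axis, up.
- canister_green: the second shortest of four closed round canisters: cream enamel with a flat green lid and a thin green band, 50 mm in diameter all the way up, 90 mm high, about 200 g. Starts upright on the counter. Origin: centre of its underside, z along its axis, up.
- canister_blue: the shortest of four closed round canisters: cream enamel with a flat blue lid and a thin blue band, 45 mm in diameter all the way up, 65 mm high, about 140 g. Starts upright on the counter. Origin: centre of its underside, z along its axis, up.
- tray: fixed low oak tray, 337 mm long (its y, within 0.2 rad of the world's y) by 88 mm deep (its x). Dividers make a row of four compartments, open on top, 78 by 78 mm inside, centred at x = 0, y = -124.5, -41.5, 41.5, 124.5 mm. Walls and dividers 5 mm thick, tops 22 mm above the counter, floor 5 mm above it. Small brass handles on its ends. Origin: centre of the underside.
- kettle: steel electric kettle on a round black power base, 156 mm in diameter and 201 mm high, black handle (on its own +x side, reaching 123 mm from the axis) away from the robot. Fixed, beyond one end of the tray: left or right differs from start to start. Origin: centre of the underside.
- toaster: two-slot steel toaster with black ends, 254 mm wide (its y), 150 mm deep plus a 18 mm lever on the robot's side, 183 mm high. Fixed, beyond the other end of the tray from the kettle. Origin: centre of the underside.
- mug: blue ceramic mug, 76 mm in diameter, 92 mm high, its handle (on its own +y side, reaching about 75 mm from the axis) turned roughly towards the robot, standing among the canisters. Origin: centre of the underside.
- mill: dark brown turned-wood pepper mill, 54 mm in diameter at the foot, 144 mm high, standing among the canisters. Origin: centre of the underside.
- timer: white round kitchen timer with a black bar grip on top, 62 mm in diameter, 46 mm high, standing among the canisters. Origin: centre of the underside.
There are look-alikes about, which are no part of the job. Leave any purple look-alike of the canister_red alone.

How it is judged:
By the outcome, as a careful person would: the job done as asked, in the order asked, and still so for the second after the job is handed in, with the robot touching nothing.
It also fails if it takes over 102 s, if anything falls off the work surface, if the arm or the gripper's body presses on something with over 40 N, if the wrist force passes 120 N, or if a joint passes its speed limit or range.

ROBOT

A 6-joint arm with a two-finger parallel gripper is mounted at the origin on the work surface. World frame = base frame: x ahead of the robot, y to its left, z up, the work surface at z = 0. Lengths are in m, angles in rad, forces in N, time in s.
With the tool pointing down it reaches from about 0.25 to 0.775 m from the base axis. Payload 4 kg.
Tool frame: the origin (TCP) lies at the very end of the fingers, on their centre line; the grasp point (between the pads) lies 19 mm behind it (tcp_to_grasp is the distance from the TCP to the grasp point, in m); z points along the fingers, y is the line along which they close (so a half turn about z gives the same grasp; the last joint's range is limited). The gripper opens to 85 mm and grips with 20 to 120 N. Pads are 22 mm wide; open, the fingers measure 114 mm over their backs; the gripper's body (76 mm by 85 mm) begins 54 mm behind the grasp point. The pads swing forward as they close: fully open they stand 13 mm farther back than shut.
Start: joints at [-1.248, 0.087, 1.371, -0, 1.684, -0.103], TCP at [0.227, -0.501, 0.207] pointing down, gripper open.
Joint ranges: [-3.1, 3.1], [-0.76, 2.03], [0.27, 2.55], [-1.08, 4.22], [0.17, 2.65], [-2.57, 2.57]. Speed limits (rad/s): [2.79, 2.79, 3.14, 3.14, 3.14, 3.14].

INTERFACE

Orientations are given as a unit quaternion [w, x, y, z].
In Python, from bench import observe, capture, close_job, tcp_to_grasp gives the robot as it stands.
- The arm moves only by the tool apply_moves, never from a script. Its argument "series" is a list of rows, each a list of 5 numbers: the opening, from 0 (shut) to 1 (fully open), then the shift along the tool's x, y, z as a fraction of full scale, then the turn about the tool's z as a fraction of full scale. A call has 1 to 5 rows; each row is the pose to reach, as a shift and turn from the pose commanded when the call began, along the tool's axes at that moment, turning the shorter way round; what a row does not reach only later rows make up. Full scale, the value 1, is 0.1 m for a shift and pi rad for a turn. A row lasts 1/10 s, in which the tool goes at most 50 mm and 8.59 degrees, less where a joint would pass 70% of its speed; a pose out of reach is approached as far as the arm can. A call with a number of a shift or a turn outside -1 to 1 is refused whole. A call with a gripper value outside its range is refused whole. The fingers move at their own pace and stop on an object; the grip force is fixed at half the most. Time passes only in rows, so rows that repeat a pose let the fingers close. It gives the time, the measured TCP pose, the force, the opening and the grip force at its end, in the units of the state.
- observe(): the state, without advancing time (a new reading comes with each control period).
- capture(name): name is "scene" or "top" or "wrist"; returns a dict with "color" (420x560x3 uint8, red, green, blue), "camera_matrix" (3x3 intrinsics, pixels), "rvec" (rotation vector, rad) and "tvec" (3), from world to camera coordinates, as OpenCV has them. Camera axes: x right, y down, z forward; pixel columns grow to the right and rows downward; lengths in m; the calibration is good to about 2 mm. A picture is of the moment at which its call begins. There is no depth.
- close_job(): hands the job in; it is judged then, once.
The state is a dict: "t": time; "joint_pos": joint angles; "dq": joint speeds; "tau": joint torques, N m; "eef_pos": TCP position; "orientation": TCP orientation; "force": force on the tool from outside, world axes, zero at the start; "moment": the same for the moment, N m; "opening": finger opening in m; "gripper_force": force on a finger pad.
Only numpy, scipy, OpenCV 4.12 (cv2) and the standard library are available. Lean on these libraries where they do the work, as an engineer would, in place of code of your own. Each camera call takes 0.05 s, during which the arm holds its last target. There are 200 camera calls.

## Working session

There is one attempt and no reset: what is moved stays moved. The work goes in short steps, Python scripts to look and compute and a tool call to move; the robot and the scene stay as the last step left them, time stands still between calls to the robot, and variables do not carry over. Pictures are saved under pics/ and viewed, at most 14 in all, crops included, and the job is handed in when it is done.

Besides the shell and the picture viewer there is one more tool, called as name([rows], argument=value, ...), one row to a line, values as JSON. apply_moves: Moves the arm, as the interface text tells. Its arguments: {"type":"object","properties":{"series":{"type":"array"}},"required":["series"]}

```bash
mkdir -p pics; ls
python3 - <<'E'
from bench import *
import cv2,pickle
s=observe();print({k:s[k] for k in('t','eef_pos','orientation','opening')},tcp_to_grasp)
d={}
for n in('scene','top'):
    c=capture(n);d[n]=c
    cv2.imwrite(f'pics/{n}0.png',cv2.cvtColor(c['color'],cv2.COLOR_RGB2BGR));print(n,c['camera_matrix'],c['rvec'],c['tvec'])
pickle.dump(d,open('cam0.pkl','wb'))
E
```

```text
pics
{'t': 0.0, 'eef_pos': array([ 0.22700553, -0.50035838,  0.20560439]), 'orientation': array([-1.13057192e-03,  9.77422114e-01,  2.11292970e-01, -1.17115569e-04]), 'opening': 0.08597547162348701} 0.0187
scene [[487.84619906   0.         274.33757808]
 [  0.         487.84619906 211.39906044]
 [  0.           0.           1.        ]] [ 2.28646569  0.57158815 -0.2660257 ] [-0.48786681 -0.15569278  1.45626366]
top [[409.34199263   0.         281.41365561]
 [  0.         409.34199263 206.10000014]
 [  0.           0.           1.        ]] [ 2.15836118 -2.14381339  0.15488891] [-0.00483249  0.56707624  0.92487765]
```

View pics/scene0.png

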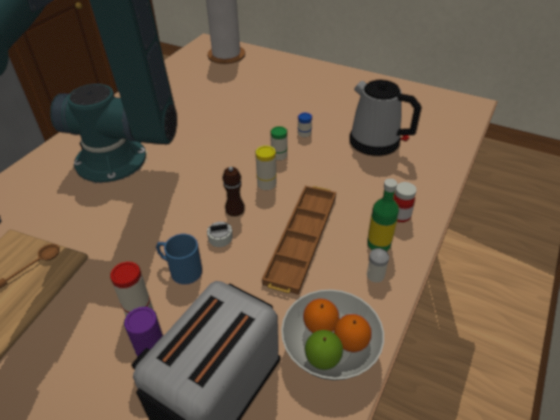

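View pics/top0.png

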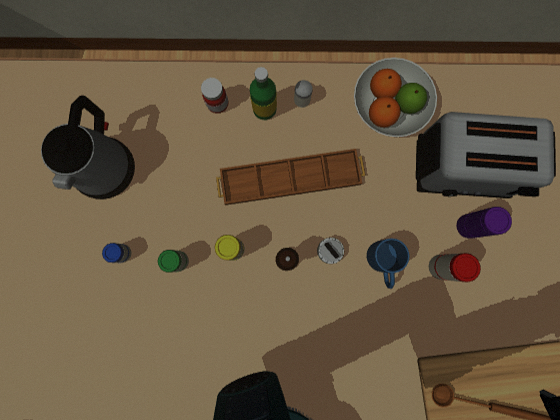

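Top view: blue (115,253), green (170,260), yellow (229,247), red (465,267), and the tray around (290,177). The kettle is on the left (+y) and the toaster on the right. Things that could be mistaken for each canister:
- **Red:** purple look-alike (490,222) and the jar at (214,95). I choose (465,267).
- **Yellow:** none.
- **Green:** bottle (263,97) and apple (412,97). I choose (170,260).
- **Blue:** mug (387,257). I choose (115,253).

```bash
cat > h.py <<'E'
import cv2,numpy as np,pickle
def ray(c,uv,z):
    uv=np.asarray(uv,float).reshape(-1,2);R=cv2.Rodrigues(c['rvec'])[0];C=-R.T@np.ravel(c['tvec'])
    d=np.c_[uv,np.ones(len(uv))]@np.linalg.inv(c['camera_matrix']).T@R
    return C+d*((z-C[2])/d[:,2])[:,None]
def proj(c,P): return cv2.projectPoints(np.asarray(P,float).reshape(-1,3),c['rvec'],c['tvec'],c['camera_matrix'],None)[0].reshape(-1,2)
HUE={'red':(0,6),'yellow':(24,34),'green':(50,80),'blue':(105,122)}
H=dict(red=.14,yellow=.115,green=.09,blue=.065); D=dict(red=.06,yellow=.055,green=.05,blue=.045)
def lid(c,n,near,r=24):
    """largest coloured blob near a pixel"""
    hsv=cv2.cvtColor(c['color'],cv2.COLOR_RGB2HSV);lo,hi=HUE[n]
    m=cv2.inRange(hsv,(lo,130,50),(hi,255,255))
    if n=='red': m|=cv2.inRange(hsv,(174,130,50),(180,255,255))
    w=np.zeros_like(m);cv2.circle(w,tuple(map(int,near)),r,255,-1)
    k=cv2.findContours(m&w,cv2.RETR_EXTERNAL,cv2.CHAIN_APPROX_NONE)[0]
    return max(k,key=cv2.contourArea).reshape(-1,2)
E
python3 - <<'E'
from h import *
d=pickle.load(open('cam0.pkl','rb'))
T={'red':(465,267),'yellow':(229,247),'green':(170,260),'blue':(115,253)}
S={'red':(126,275),'yellow':(266,154),'green':(279,133),'blue':(305,118)}
for n in T:
    for v,px in(('top',T[n]),('scene',S[n])):
        k=lid(d[v],n,px);P=ray(d[v],k,H[n])[:,:2]
        (x,y),r=cv2.minEnclosingCircle(P.astype(np.float32))
        print(n,v,len(k),'circ',np.round([x,y,2*r],4),'bbox mid',((P.max(0)+P.min(0))/2).round(4),(P.max(0)-P.min(0)).round(4),'want',D[n])
c=d['top']['color'];
print('topcam C',-cv2.Rodrigues(d['top']['rvec'])[0].T@d['top']['tvec'])
def cr(u,v,w,h,s): return cv2.resize(c[v:v+h,u:u+w],None,fx=s,fy=s,interpolation=cv2.INTER_CUBIC)
a=np.hstack([cr(80,225,200,60,4)]);b=cr(340,200,200,80,4);t=cr(200,135,200,80,4)
cv2.imwrite('pics/crop1.png',cv2.cvtColor(np.vstack([a[:200],b[:,:],])[:600],cv2.COLOR_RGB2BGR))
hsv=cv2.cvtColor(c,cv2.COLOR_RGB2HSV)
print(hsv[165,235],hsv[120,300],hsv[158,350],hsv[195,250])
cv2.imwrite('pics/tray.png',cv2.cvtColor(t,cv2.COLOR_RGB2BGR))
E
```

```text
red top 81 circ [ 0.4279 -0.3814  0.0624] bbox mid [ 0.4286 -0.3821] [0.0574 0.0606] want 0.06
red scene 81 circ [ 0.4325 -0.3899  0.0682] bbox mid [ 0.4335 -0.3877] [0.0658 0.0622] want 0.06
yellow top 74 circ [0.4673 0.1149 0.0555] bbox mid [0.4675 0.1141] [0.0512 0.0537] want 0.055
yellow scene 54 circ [0.4727 0.1084 0.0649] bbox mid [0.4716 0.1086] [0.0586 0.0643] want 0.055
green top 60 circ [0.4381 0.2457 0.0475] bbox mid [0.4381 0.2465] [0.0456 0.0444] want 0.05
green scene 36 circ [0.4421 0.2375 0.0513] bbox mid [0.4423 0.2366] [0.0441 0.0491] want 0.05
blue top 50 circ [0.4557 0.3813 0.0429] bbox mid [0.4564 0.3822] [0.0404 0.0407] want 0.045
blue scene 30 circ [0.457  0.3713 0.0502] bbox mid [0.4596 0.371 ] [0.0388 0.0481] want 0.045
topcam C [0.43299853 0.00268607 0.99473743]
[ 17 101 124] [ 18  94 130] [ 12 165  88] [ 13 163  89]
```

View pics/crop1.png

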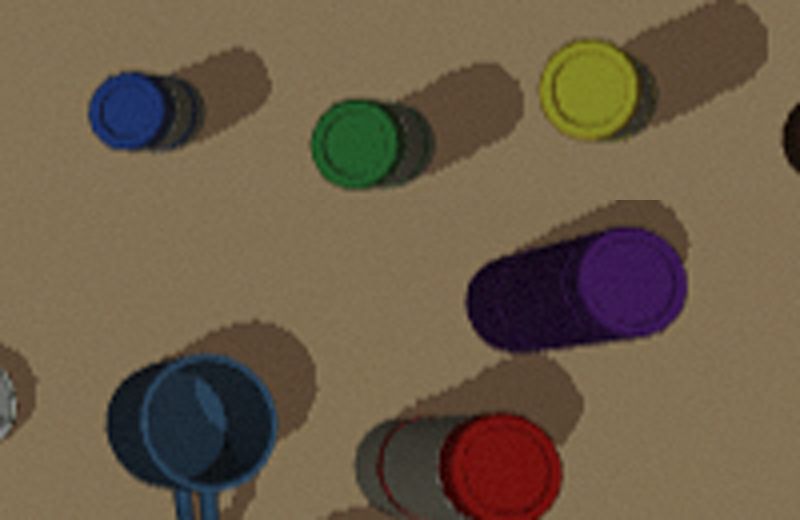

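View pics/tray.png

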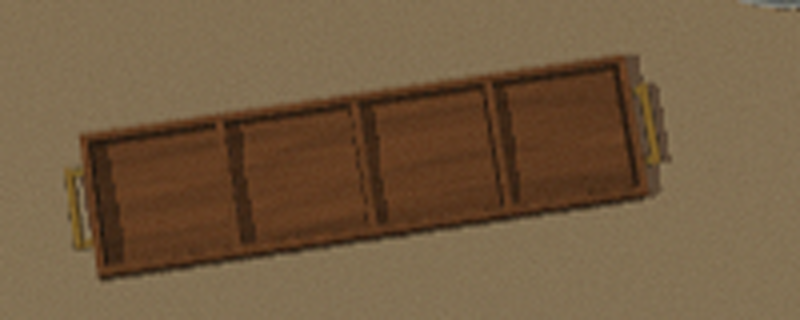

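The crop confirms the choices: flat lids with a ring edge, red with its cream body, and purple as the look-alike. The tray is clear, with its left end slightly lower in the image.

Run:
```python
from h import *
d=pickle.load(open('cam0.pkl','rb'))
c=d['top'];hsv=cv2.cvtColor(c['color'],cv2.COLOR_RGB2HSV)
m=cv2.inRange(hsv,(5,125,30),(16,255,140));w=np.zeros_like(m);w[140:215,205:375]=255
m=cv2.morphologyEx(m&w,cv2.MORPH_OPEN,np.ones((5,5)))
k=max(cv2.findContours(m,0,1)[0],key=cv2.contourArea)
P=ray(c,k,.022)[:,:2];print('tray',cv2.minAreaRect(P.astype(np.float32)))
b=cv2.boxPoints(cv2.minAreaRect(P.astype(np.float32)));print(b)
# corners by eye from 4x crop (offset 200,135)
q=np.array([(82,136),(628,58),(648,194),(103,276)])/4+[200,135]
Q=ray(c,q,.022)[:,:2];print(Q,Q.mean(0));e=(Q[0]+Q[3]-Q[1]-Q[2])/2;print('len',np.linalg.norm(e),'phi',np.arctan2(-e[0],e[1]))
# others: base heights, purple lid at .14, mill top .144, timer .046, mug .092, offset by eye
for n,px,z in(('purple',(497,220.5),.14),('mill',(288,259),.144),('timer',(331,250),.046),('mug',(392,257),.092)):print(n,ray(c,px,z).round(3))
# project circles in top & scene for each canister estimate
E={'red':(.428,-.382),'yellow':(.467,.114),'green':(.438,.246),'blue':(.456,.382)}
for v in('top','scene'):
    im=cv2.resize(cv2.cvtColor(d[v]['color'],cv2.COLOR_RGB2BGR),None,fx=2,fy=2)
    for n,(x,y) in E.items():
        t=np.linspace(0,6.283,60)
        for z in(0.,H[n]):
            p=proj(d[v],np.c_[x+D[n]/2*np.cos(t),y+D[n]/2*np.sin(t),0*t+z])*2+.5
            cv2.polylines(im,[p.astype(int)],True,(255,0,255),1)
    d[v]['im']=im
cv2.imwrite('pics/ov.png',np.vstack([d['top']['im'][440:600,180:980],d['scene']['im'][180:620,150:950]]))
```

```text
tray ((0.6435110569000244, -0.022852778434753418), (0.09030542522668839, 0.3380194902420044), 9.020994186401367)
[[ 0.5724167   0.1369867 ]
 [ 0.62541693 -0.19685182]
 [ 0.7146054  -0.18269226]
 [ 0.6616052   0.15114626]]
[[ 0.65951031  0.14746687]
 [ 0.71087487 -0.18530227]
 [ 0.62619761 -0.19578419]
 [ 0.57371007  0.13254888]] [ 0.64257321 -0.02526768]
len 0.3346047648371987 phi 0.15581596668811873
purple [[ 0.526 -0.454  0.14 ]]
mill [[ 0.442 -0.015  0.144]]
timer [[ 0.465 -0.116  0.046]]
mug [[ 0.449 -0.244  0.092]]
```

View pics/ov.png

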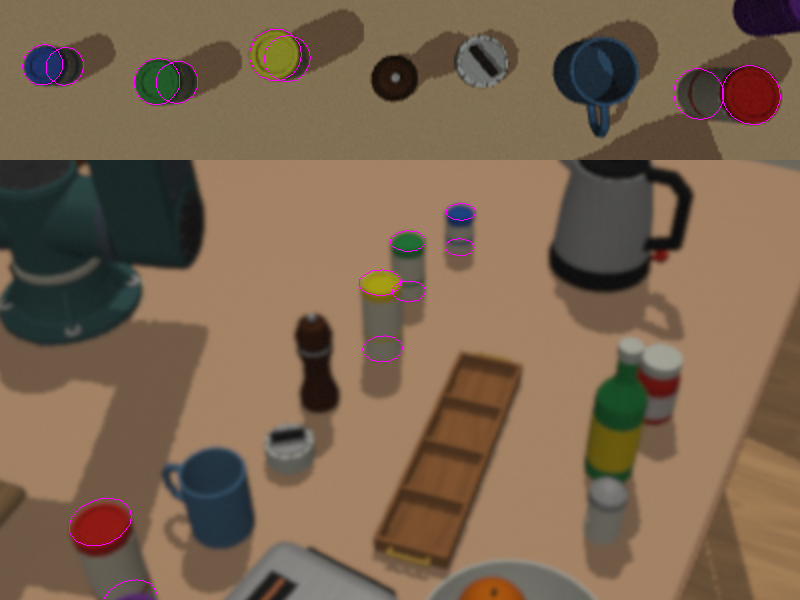

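Both views agree with the estimates to within about 2 mm. The tray is at (0.643, -0.024) with yaw 0.156. I'll keep the closing axis along the tray's depth throughout, so I turn the tool first.

apply_moves([
  [1,0,0,-0.5,-0.23],
  [1,0,0,-0.5,-0.23],
  [1,0,0,-0.5,-0.23],
  [1,0,0,-0.5,-0.23],
  [1,0,0,-0.5,-0.23],
])

```text
t: 0.6
eef_pos: [0.2271, -0.5007, 0.2562]
orientation: [-0.001, 0.838, 0.545, 0.0]
force: [-0.1, -0.3, -0.2]
opening: 0.0854
gripper_force: 0.0
```

apply_moves([
  [1,0,0,0,-0.184],
  [1,0,0,0,-0.184],
  [1,0,0,0,-0.184],
  [1,0,0,0,-0.184],
  [1,0,0,0,-0.184],
])

```text
t: 1.1
eef_pos: [0.2271, -0.5006, 0.2562]
orientation: [-0.001, 0.65, 0.76, 0.0]
force: [-0.0, -0.2, -0.6]
opening: 0.0855
gripper_force: 0.0
```

apply_moves([
  [1,0.42,0.5,0,0],
  [1,0.42,1,0,0],
  [1,0.42,1,0,0],
  [1,0.42,1,0,0],
])

```text
t: 1.5
eef_pos: [0.3208, -0.4431, 0.2564]
orientation: [-0.0, 0.649, 0.76, 0.0]
force: [-0.7, 0.0, -0.4]
opening: 0.0854
gripper_force: 0.0
```

```bash
cat >> h.py <<'E'
PHI=.156
def uv(x,y): return np.array([-np.sin(PHI)*x+np.cos(PHI)*y, np.cos(PHI)*x+np.sin(PHI)*y])
E
cat > st.py <<'E'
from h import *
from bench import observe
from scipy.spatial.transform import Rotation as R
import sys
s=observe();q=s['orientation'];M=R.from_quat([q[1],q[2],q[3],q[0]]).as_matrix()
p=s['eef_pos'];print('t %.2f'%s['t'],'pos',p.round(4),'uv',uv(*p[:2]).round(4),'tool y ang %.4f'%np.arctan2(M[1,1],M[0,1]),'tilt',M[:2,2].round(3),'F',np.round(s['force'],1),'open %.4f'%s['opening'],'gf',s['gripper_force'],'j',np.round(s['joint_pos'],2))
if len(sys.argv)>2:
    t=np.array([float(a) for a in sys.argv[1:3]]);d=M[:2,:2].T@(t-p[:2]);print('to target x,y shift /0.1:',(d/.1).round(3))
E
python3 st.py .428 -.382
```

```text
t 1.50 pos [ 0.3208 -0.4431  0.2564] uv [-0.4875  0.2481] tool y ang 0.1572 tilt [-0.     0.001] F [-0.7  0.  -0.4] open 0.0854 gf 0.0 j [-1.05  0.08  1.28 -0.    1.78 -1.2 ]
to target x,y shift /0.1: [0.435 1.154]
```

apply_moves([
  [1,0.22,0.4,0,0],
  [1,0.44,0.8,0,0],
  [1,0.44,0.8,0,0],
])

```text
t: 1.8
eef_pos: [0.3938, -0.386, 0.2567]
orientation: [-0.0, 0.649, 0.761, 0.001]
force: [-0.6, -0.8, 0.6]
opening: 0.0854
gripper_force: 0.0
```

apply_moves([
  [1,0,0.35,0,0],
  [1,0,0.35,0,0],
  [1,0,0.35,0.4,0],
  [1,0,0.35,0.4,0],
])

```text
t: 2.2
eef_pos: [0.4221, -0.3811, 0.2096]
orientation: [-0.007, 0.651, 0.759, 0.0]
force: [-0.3, 0.3, -1.8]
opening: 0.0857
gripper_force: 0.0
```

```bash
python3 st.py .428 -.382
python3 - <<'E'
from bench import capture
import cv2
c=capture('wrist');cv2.imwrite('pics/w1.png',cv2.cvtColor(c['color'],cv2.COLOR_RGB2BGR))
E
```

```text
t 2.20 pos [ 0.4221 -0.3811  0.2096] uv [-0.442   0.3578] tool y ang 0.1532 tilt [-0.011  0.01 ] F [-0.3  0.3 -1.8] open 0.0857 gf 0.0 j [-0.83  0.14  1.31 -0.    1.71 -0.99]
to target x,y shift /0.1: [-0.018  0.057]
```

View pics/w1.png

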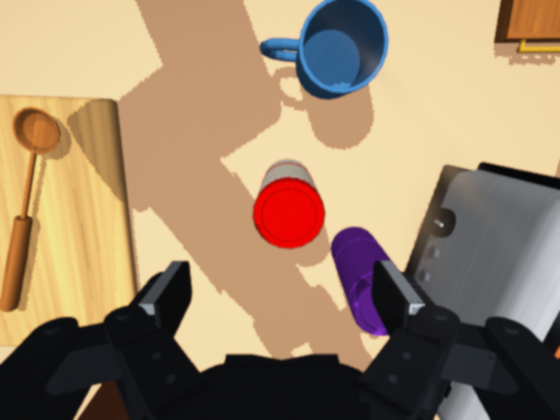

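The wrist view shows the red lid at (289,212), between the fingers and slightly towards +tool y. That matches the remaining shift. Next I go down on it.

apply_moves([
  [1,-0.02,0.05,0.2,0],
  [1,-0.02,0.05,0.5,0],
  [1,-0.02,0.05,0.8,0],
  [1,-0.02,0.05,0.8,0],
])

```text
t: 2.65
eef_pos: [0.4291, -0.3833, 0.1339]
orientation: [-0.003, 0.651, 0.759, 0.0]
force: [-0.1, 0.3, -0.5]
opening: 0.0853
gripper_force: 0.0
```

```bash
python3 st.py .428 -.382
python3 - <<'E'
from h import *
from bench import capture
c=capture('wrist');c0=proj(c,(.428,-.382,.14))[0]
for r in(60,100):
    k=lid(c,'red',c0,r);print(r,cv2.minEnclosingCircle(k),cv2.boundingRect(k),ray(c,cv2.minEnclosingCircle(k)[0],.14),c0)
E
```

```text
t 2.65 pos [ 0.4291 -0.3833  0.1339] uv [-0.4453  0.3644] tool y ang 0.1538 tilt [-0.005  0.005] F [-0.1  0.3 -0.5] open 0.0853 gf 0.0 j [-0.83  0.17  1.42 -0.    1.56 -0.98]
to target x,y shift /0.1: [ 0.015 -0.009]
60 ((278.9891357421875, 244.89418029785156), 51.00048065185547) (229, 194, 101, 100) [[ 0.4261533  -0.38159863  0.14      ]] [282.0913454 246.0062462]
100 ((278.9891357421875, 244.89418029785156), 51.00048065185547) (229, 194, 101, 100) [[ 0.4261533  -0.38159863  0.14      ]] [282.0913454 246.0062462]
```

Within 2 mm. Down to TCP 0.085 and grip.

apply_moves([
  [1,0.01,-0.02,0.25,0],
  [1,0.01,-0.02,0.48,0],
  [1,0.01,-0.02,0.48,0],
  [0.4,0.01,-0.02,0.48,0],
  [0.4,0.01,-0.02,0.48,0],
])

```text
t: 3.2
eef_pos: [0.4303, -0.3849, 0.0922]
orientation: [0.002, 0.65, 0.76, -0.001]
force: [-0.8, 1.4, 24.2]
opening: 0.0589
gripper_force: 26.6
```

apply_moves([
  [0,0,0,0,0],
  [0,0,0,0,0],
  [0,0,0,0,0],
  [0,0,0,0,0],
  [0,0,0,0,0],
])

```text
t: 3.7
eef_pos: [0.4305, -0.3851, 0.0928]
orientation: [0.003, 0.65, 0.76, -0.001]
force: [-0.9, 0.3, 6.5]
opening: 0.0583
gripper_force: 65.2
```

```bash
python3 st.py .428 -.382
```

```text
t 3.70 pos [ 0.4305 -0.3851  0.0928] uv [-0.4473  0.3654] tool y ang 0.1554 tilt [ 0.004 -0.005] F [-0.9  0.3  6.5] open 0.0583 gf 65.1975417137146 j [-0.83  0.19  1.48 -0.    1.46 -0.98]
to target x,y shift /0.1: [ 0.034 -0.019]
```

apply_moves([
  [0,0,0,-0.3,0],
  [0,0,0,-0.7,0],
  [0,0,0,-1,0],
  [0,0,0,-1,0],
])

```text
t: 4.1
eef_pos: [0.4315, -0.3853, 0.1951]
orientation: [0.006, 0.65, 0.76, -0.001]
force: [0.7, -0.7, -4.4]
opening: 0.0578
gripper_force: 66.6
```

apply_moves([
  [0,0,0,-0.5,0],
  [0,0,0,-1,0],
  [0,0.1,0.1,-1,0],
  [0,0.4,0.3,-1,0],
  [0,0.4,0.3,-1,0],
])

```text
t: 4.6
eef_pos: [0.4543, -0.3349, 0.2866]
orientation: [-0.002, 0.648, 0.762, 0.002]
force: [-0.5, -1.8, -4.7]
opening: 0.0581
gripper_force: 66.8
```

```bash
python3 st.py .6232 .096
```

```text
t 4.60 pos [ 0.4543 -0.3349  0.2866] uv [-0.4014  0.3967] tool y ang 0.1606 tilt [-0.001  0.005] F [-0.5 -1.8 -4.7] open 0.0581 gf 66.7799162864685 j [-0.74  0.12  1.18  0.    1.85 -0.9 ]
to target x,y shift /0.1: [3.984 2.356]
```

apply_moves([
  [0,0.3,0.2,0,0],
  [0,0.65,0.4,0,0],
  [0,1,0.6,0,0],
  [0,1,0.6,0,0],
])

```text
t: 5.0
eef_pos: [0.4977, -0.2257, 0.2862]
orientation: [-0.003, 0.647, 0.762, 0.001]
force: [0.1, -0.8, -4.3]
opening: 0.0583
gripper_force: 66.8
```

apply_moves([
  [0,0.35,0.2,0,0],
  [0,0.7,0.4,0,0],
  [0,1,0.6,0,0],
  [0,1,0.6,0,0],
])

```text
t: 5.4
eef_pos: [0.5412, -0.1187, 0.286]
orientation: [-0.002, 0.648, 0.762, 0.0]
force: [-0.3, -1.0, -4.9]
opening: 0.0577
gripper_force: 67.0
```

apply_moves([
  [0,0.35,0.2,0,0],
  [0,0.7,0.4,0,0],
  [0,1,0.6,0,0],
  [0,1,0.6,0,0],
])

```text
t: 5.8
eef_pos: [0.5849, -0.011, 0.2857]
orientation: [-0.002, 0.648, 0.762, -0.0]
force: [-0.2, -1.3, -4.5]
opening: 0.0579
gripper_force: 67.3
```

apply_moves([
  [0,0.35,0.2,0,0],
  [0,0.7,0.4,0,0],
  [0,0.95,0.55,0,0],
  [0,0.95,0.55,0,0],
  [0,0.95,0.55,0,0],
])

```text
t: 6.3
eef_pos: [0.6235, 0.0869, 0.2864]
orientation: [-0.001, 0.65, 0.76, -0.002]
force: [0.3, -0.4, -3.9]
opening: 0.0581
gripper_force: 67.6
```

```bash
python3 st.py .6232 .096
```

```text
t 6.30 pos [0.6235 0.0869 0.2864] uv [-0.011   0.6294] tool y ang 0.1557 tilt [-0.004 -0.002] F [ 0.3 -0.4 -3.9] open 0.0581 gf 67.62035608291626 j [ 0.05  0.27  1.   -0.    1.87 -0.11]
to target x,y shift /0.1: [0.09  0.011]
```

apply_moves([
  [0,0.09,0.01,0.3,0],
  [0,0.09,0.01,0.7,0],
  [0,0.09,0.01,1,0],
  [0,0.09,0.01,1,0],
])

```text
t: 6.7
eef_pos: [0.6192, 0.0944, 0.181]
orientation: [-0.005, 0.651, 0.759, -0.006]
force: [0.3, 0.4, -5.4]
opening: 0.058
gripper_force: 67.4
```

apply_moves([
  [0,0,0,0.3,0],
  [0,0,0,0.55,0],
  [0,0,0,0.55,0],
  [0,0,0,0.55,0],
])

```text
t: 7.1
eef_pos: [0.6239, 0.0958, 0.1353]
orientation: [0.001, 0.65, 0.76, 0.0]
force: [0.6, -0.6, -3.9]
opening: 0.0581
gripper_force: 67.3
```

```bash
python3 st.py .6232 .096
python3 - <<'E'
from bench import capture
import cv2,numpy as np
a=capture('scene')['color'][100:300,200:450];b=capture('top')['color'][120:260,100:400]
f=lambda i,s:cv2.resize(i,s,interpolation=cv2.INTER_CUBIC)
cv2.imwrite('pics/p1.png',cv2.cvtColor(np.hstack([f(a,(400,320)),f(b,(400,320))]),cv2.COLOR_RGB2BGR))
E
```

```text
t 7.10 pos [0.6239 0.0958 0.1353] uv [-0.0023  0.6312] tool y ang 0.1545 tilt [ 0.001 -0.   ] F [ 0.6 -0.6 -3.9] open 0.0581 gf 67.3253881931305 j [ 0.06  0.29  1.28 -0.    1.57 -0.09]
to target x,y shift /0.1: [ 0.003 -0.006]
```

View pics/p1.png

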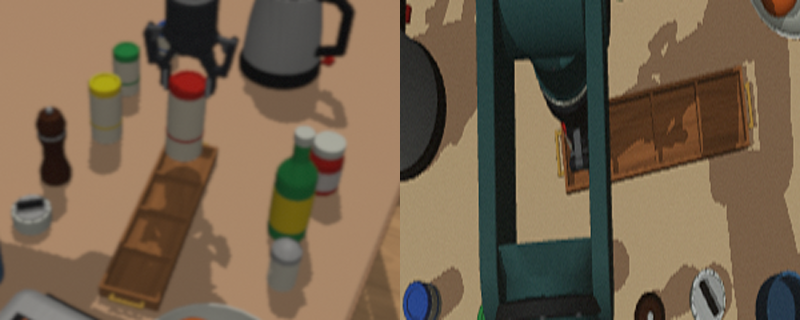

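Red hangs upright over the end compartment by the kettle, bottom about 42 mm up. I lower it slowly.

apply_moves([
  [0,0,0,0.12,0],
  [0,0,0,0.24,0],
  [0,0,0,0.3,0],
  [0,0,0,0.34,0],
  [0,0,0,0.34,0],
])

```text
t: 7.7
eef_pos: [0.6229, 0.0968, 0.099]
orientation: [-0.0, 0.65, 0.76, -0.001]
force: [-0.2, -0.6, -5.2]
opening: 0.058
gripper_force: 68.0
```

apply_moves([
  [0,0,0,0.02,0],
  [0,0,0,0.04,0],
  [0,0,0,0.04,0],
])

```text
t: 8.0
eef_pos: [0.6238, 0.0968, 0.0978]
orientation: [0.001, 0.65, 0.76, 0.001]
force: [-2.4, 0.1, 3.2]
opening: 0.0577
gripper_force: 68.3
```

```bash
python3 st.py .6232 .096
```

```text
t 8.00 pos [0.6238 0.0968 0.0978] uv [-0.0013  0.6313] tool y ang 0.1557 tilt [0.002 0.   ] F [-2.4  0.1  3.2] open 0.0577 gf 68.32260847091675 j [ 0.06  0.31  1.33 -0.    1.5  -0.09]
to target x,y shift /0.1: [-0.007 -0.007]
```

Contact at the expected height. Release and rise.

apply_moves([
  [0.85,0,0,0,0],
  [0.95,0,0,0,0],
  [1,0,0,0,0],
  [1,0,0,0,0],
  [1,0,0,0,0],
])

```text
t: 8.5
eef_pos: [0.6234, 0.0967, 0.0958]
orientation: [0.0, 0.65, 0.76, 0.0]
force: [-0.6, -1.3, 1.1]
opening: 0.0853
gripper_force: 0.0
```

apply_moves([
  [1,0,0,-0.2,0],
  [1,0,0,-0.5,0],
  [1,0,0,-0.9,0],
  [1,0,0,-0.9,0],
])

```text
t: 8.9
eef_pos: [0.6267, 0.097, 0.1938]
orientation: [0.005, 0.65, 0.76, 0.005]
force: [-0.5, -0.1, 0.7]
opening: 0.0854
gripper_force: 0.0
```

apply_moves([
  [1,0,0,-0.5,0],
  [1,0,-0.4,-0.5,0],
  [1,0,-0.9,-0.5,0],
  [1,0,-0.9,-0.5,0],
])

```text
t: 9.3
eef_pos: [0.5281, 0.0824, 0.2337]
orientation: [-0.002, 0.65, 0.76, -0.003]
force: [0.4, -0.5, -0.6]
opening: 0.0853
gripper_force: 0.0
```

```bash
python3 st.py .467 .113;python3 - <<'E'
from h import *
from bench import capture
for v in('scene','wrist'):
    c=capture(v);c0=proj(c,(.624,.099,.145))[0];print(v,c0)
    try:
        k=lid(c,'red',np.clip(c0,0,550),40);print(cv2.boundingRect(k),ray(c,cv2.minEnclosingCircle(k)[0],.145))
    except ValueError: print('none')
    c0=proj(c,(.467,.113,.115))[0]
    try:
        k=lid(c,'yellow',np.clip(c0,0,550),70);print('yel',cv2.boundingRect(k),ray(c,cv2.minEnclosingCircle(k)[0],.115))
    except ValueError: print('none')
cv2.imwrite('pics/w2.png',cv2.cvtColor(c['color'],cv2.COLOR_RGB2BGR))
E
```

```text
t 9.30 pos [0.5281 0.0824 0.2337] uv [-0.0007  0.5345] tool y ang 0.1556 tilt [-0.007 -0.001] F [ 0.4 -0.5 -0.6] open 0.0853 gf 0.0 j [ 0.05  0.05  1.35 -0.    1.74 -0.11]
to target x,y shift /0.1: [ 0.397 -0.556]
scene [317.15253819 162.24076278]
(305, 156, 23, 18) [[0.62493008 0.08955208 0.145     ]]
yel (256, 146, 20, 15) [[0.4721556 0.1088926 0.115    ]]
wrist [391.62547413 200.83284047]
(351, 166, 69, 68) [[0.61816264 0.09912742 0.145     ]]
yel (190, 119, 60, 60) [[0.46672205 0.11711779 0.115     ]]
```

View pics/w2.png

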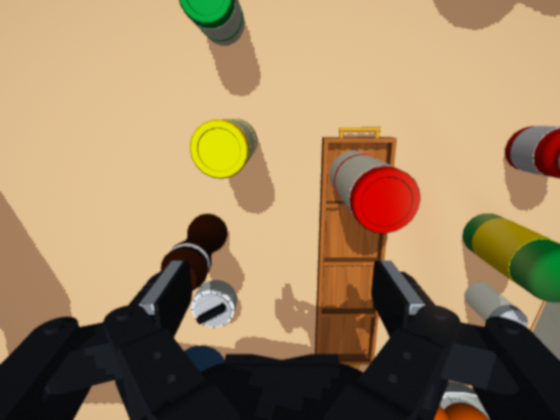

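Red stands upright in the end compartment, lid at (385,198) in the wrist view. Yellow is next, at (220,148).

apply_moves([
  [1,0.2,-0.3,0,0],
  [1,0.42,-0.56,0,0],
  [1,0.42,-0.56,0.3,0],
  [1,0.42,-0.56,0.6,0],
  [1,0.42,-0.56,0.6,0],
])

```text
t: 9.9
eef_pos: [0.471, 0.1156, 0.1714]
orientation: [-0.003, 0.65, 0.76, -0.003]
force: [-0.6, 1.2, -0.7]
opening: 0.0855
gripper_force: 0.0
```

apply_moves([
  [1,0,0,0.2,0],
  [1,0,0,0.2,0],
  [1,0,0,0.2,0],
  [1,0,0,0.2,0],
])

```text
t: 10.3
eef_pos: [0.474, 0.1157, 0.1576]
orientation: [0.001, 0.65, 0.76, 0.001]
force: [-1.0, -0.1, 0.2]
opening: 0.0854
gripper_force: 0.0
```

```bash
python3 st.py .467 .115;python3 - <<'E'
from h import *
from bench import capture
c=capture('wrist');c0=proj(c,(.467,.115,.115))[0];print(c0)
k=lid(c,'yellow',c0,100);print('yel',cv2.boundingRect(k),ray(c,cv2.minEnclosingCircle(k)[0],.115))
E
```

```text
t 10.30 pos [0.474  0.1157 0.1576] uv [0.0406 0.4862] tool y ang 0.1554 tilt [0.003 0.   ] F [-1.  -0.1  0.2] open 0.0854 gf 0.0 j [ 0.12 -0.04  1.6  -0.    1.58 -0.03]
to target x,y shift /0.1: [ 0.004 -0.07 ]
[273.3958868  219.96372909]
yel (235, 179, 74, 74) [[0.4654486  0.11808762 0.115     ]]
```

apply_moves([
  [1,0.01,-0.07,0.05,0],
  [1,0.01,-0.07,0.3,0],
  [1,0.01,-0.07,0.6,0],
  [1,0.01,-0.07,0.88,0],
  [1,0.01,-0.07,0.88,0],
])

```text
t: 10.85
eef_pos: [0.4616, 0.115, 0.0636]
orientation: [-0.003, 0.65, 0.76, -0.003]
force: [-0.6, -0.6, -0.2]
opening: 0.0852
gripper_force: 0.0
```

apply_moves([
  [0.8,0,0,0,0],
  [0.5,0,0,0,0],
  [0,0,0,0,0],
  [0,0,0,0,0],
  [0,0,0,0,0],
])

```text
t: 11.35
eef_pos: [0.4676, 0.1157, 0.0706]
orientation: [0.002, 0.65, 0.76, 0.002]
force: [1.2, 0.4, 6.3]
opening: 0.0527
gripper_force: 64.1
```

apply_moves([
  [0,0,0,0,0],
  [0,0,0,0,0],
])

```text
t: 11.55
eef_pos: [0.4676, 0.1158, 0.0706]
orientation: [0.002, 0.65, 0.76, 0.002]
force: [1.7, -0.8, 6.4]
opening: 0.0531
gripper_force: 64.1
```

```bash
python3 st.py .6366 .017
```

```text
t 11.55 pos [0.4676 0.1158 0.0706] uv [0.0417 0.4799] tool y ang 0.1556 tilt [0.005 0.001] F [ 1.7 -0.8  6.4] open 0.0531 gf 64.08979296684265 j [ 0.12  0.    1.74 -0.    1.4  -0.03]
to target x,y shift /0.1: [-1.238  1.517]
```

apply_moves([
  [0,0,0,-0.3,0],
  [0,0,0,-0.65,0],
  [0,0,0,-0.95,0],
  [0,0,0,-0.95,0],
])

```text
t: 11.95
eef_pos: [0.4683, 0.1158, 0.1678]
orientation: [0.003, 0.65, 0.76, 0.004]
force: [1.0, 0.2, -3.4]
opening: 0.053
gripper_force: 65.0
```

apply_moves([
  [0,0,0,-0.4,0],
  [0,0,0,-0.9,0],
  [0,-0.3,0.3,-0.9,0],
  [0,-0.6,0.7,-0.9,0],
  [0,-0.6,0.7,-0.9,0],
])

```text
t: 12.45
eef_pos: [0.5471, 0.0638, 0.2472]
orientation: [-0.001, 0.652, 0.758, -0.003]
force: [-1.0, 0.4, -4.6]
opening: 0.0528
gripper_force: 65.4
```

apply_moves([
  [0,-0.3,0.4,0,0],
  [0,-0.63,0.8,0,0],
  [0,-0.63,0.8,0,0],
  [0,-0.63,0.8,0,0],
  [0,-0.63,0.8,0,0],
])

```text
t: 12.95
eef_pos: [0.6318, 0.0178, 0.2514]
orientation: [-0.001, 0.65, 0.76, -0.001]
force: [-0.7, 0.2, -3.4]
opening: 0.0527
gripper_force: 65.9
```

```bash
python3 st.py .6366 .017
```

```text
t 12.95 pos [0.6318 0.0178 0.2514] uv [-0.0806  0.6269] tool y ang 0.1560 tilt [-0.003  0.001] F [-0.7  0.2 -3.4] open 0.0527 gf 65.86110949516296 j [-0.06  0.27  1.07  0.    1.8  -0.22]
to target x,y shift /0.1: [-0.015  0.047]
```

apply_moves([
  [0,-0.01,0.03,0.3,0],
  [0,-0.01,0.03,0.7,0],
  [0,-0.01,0.03,1,0],
  [0,-0.01,0.03,1,0],
  [0,-0.01,0.03,1,0],
])

```text
t: 13.45
eef_pos: [0.6352, 0.0175, 0.1539]
orientation: [0.0, 0.65, 0.76, 0.0]
force: [-0.2, -0.7, -1.5]
opening: 0.0528
gripper_force: 65.8
```

apply_moves([
  [0,0,0,0.2,0],
  [0,0,0,0.4,0],
  [0,0,0,0.4,0],
])

```text
t: 13.75
eef_pos: [0.6353, 0.0171, 0.1132]
orientation: [-0.0, 0.65, 0.76, -0.0]
force: [-0.4, 0.9, -4.3]
opening: 0.053
gripper_force: 66.0
```

```bash
python3 st.py .6366 .017
```

```text
t 13.75 pos [0.6353 0.0171 0.1132] uv [-0.0818  0.6303] tool y ang 0.1561 tilt [-0.001  0.   ] F [-0.4  0.9 -4.3] open 0.0530 gf 65.96995711326599 j [-0.06  0.31  1.29 -0.    1.54 -0.22]
to target x,y shift /0.1: [-0.003  0.013]
```

Bottom about 43 mm up, centred over the second compartment. Lower to 0.076.

apply_moves([
  [0,0,0.01,0.12,0],
  [0,0,0.01,0.24,0],
  [0,0,0.01,0.31,0],
  [0,0,0.01,0.35,0],
  [0,0,0.01,0.35,0],
])

```text
t: 14.25
eef_pos: [0.6363, 0.0169, 0.0768]
orientation: [-0.001, 0.65, 0.76, -0.001]
force: [-0.8, -0.2, -3.0]
opening: 0.0526
gripper_force: 66.0
```

apply_moves([
  [0,0,0,0.02,0],
  [0,0,0,0.04,0],
  [0,0,0,0.04,0],
])

```text
t: 14.55
eef_pos: [0.6375, 0.0168, 0.0756]
orientation: [0.001, 0.65, 0.76, 0.001]
force: [-2.3, 0.2, 2.6]
opening: 0.0529
gripper_force: 66.6
```

```bash
python3 st.py
```

```text
t 14.55 pos [0.6375 0.0168 0.0756] uv [-0.0825  0.6324] tool y ang 0.1556 tilt [ 0.002 -0.   ] F [-2.3  0.2  2.6] open 0.0529 gf 66.58343195915222 j [-0.06  0.34  1.34 -0.    1.47 -0.22]
```

apply_moves([
  [0.85,0,0,0,0],
  [0.95,0,0,0,0],
  [1,0,0,0,0],
  [1,0,0,0,0],
  [1,0,0,0,0],
])

```text
t: 15.05
eef_pos: [0.6369, 0.0168, 0.0737]
orientation: [0.0, 0.65, 0.76, -0.0]
force: [-0.3, -0.8, 0.3]
opening: 0.0853
gripper_force: 0.0
```

apply_moves([
  [1,0,0,-0.2,0],
  [1,0,0,-0.5,0],
  [1,0,0,-0.9,0],
  [1,0,0,-0.9,0],
])

```text
t: 15.45
eef_pos: [0.6405, 0.0166, 0.1718]
orientation: [0.005, 0.65, 0.76, 0.004]
force: [0.3, -0.2, 1.0]
opening: 0.0851
gripper_force: 0.0
```

apply_moves([
  [1,0,0,-0.5,0],
  [1,0.1,-0.4,-0.6,0],
  [1,0.5,-0.8,-0.6,0],
  [1,0.8,-0.8,-0.6,0],
  [1,0.8,-0.8,-0.6,0],
])

```text
t: 15.95
eef_pos: [0.5436, 0.0867, 0.2241]
orientation: [-0.0, 0.648, 0.761, 0.001]
force: [1.2, -0.3, 0.8]
opening: 0.0855
gripper_force: 0.0
```

apply_moves([
  [1,0.4,-0.3,0,0],
  [1,0.8,-0.6,0,0],
  [1,1,-0.8,0,0],
  [1,1,-0.8,0,0],
])

```text
t: 16.35
eef_pos: [0.4491, 0.1715, 0.2241]
orientation: [-0.0, 0.648, 0.761, 0.0]
force: [0.8, -0.3, -0.2]
opening: 0.0855
gripper_force: 0.0
```

apply_moves([
  [1,0.4,0,0,0],
  [1,0.76,0,0,0],
  [1,0.76,0,0.4,0],
  [1,0.76,0,0.7,0],
  [1,0.76,0,0.7,0],
])

```text
t: 16.85
eef_pos: [0.4369, 0.2432, 0.148]
orientation: [-0.002, 0.65, 0.76, -0.005]
force: [-0.4, -0.2, -0.6]
opening: 0.0853
gripper_force: 0.0
```

```bash
cat > look.py <<'E'
from h import *
from bench import capture
import sys
n,x,y=sys.argv[1],float(sys.argv[2]),float(sys.argv[3])
c=capture('wrist');c0=proj(c,(x,y,H[n]))[0];print(c0)
k=lid(c,n,c0,100);print(n,cv2.boundingRect(k),ray(c,cv2.minEnclosingCircle(k)[0],H[n]))
if len(sys.argv)>4: cv2.imwrite('pics/'+sys.argv[4],cv2.cvtColor(c['color'],cv2.COLOR_RGB2BGR))
E
python3 st.py .438 .246; python3 look.py green .438 .246 w3.png
```

```text
t 16.85 pos [0.4369 0.2432 0.148 ] uv [0.1723 0.4694] tool y ang 0.1552 tilt [-0.01  -0.005] F [-0.4 -0.2 -0.6] open 0.0853 gf 0.0 j [ 0.4   0.    1.57 -0.    1.57  0.24]
to target x,y shift /0.1: [0.026 0.015]
[285.93136083 210.48452547]
green (253, 176, 62, 63) [[0.43568907 0.24827744 0.09      ]]
```

View pics/w3.png

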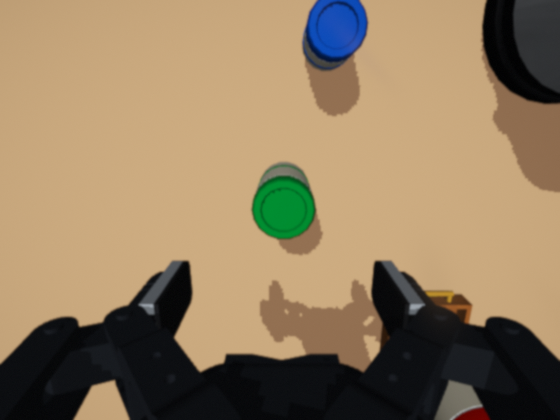

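The green lid at (284,208) is centred between the fingers. Next I go down and grip.

apply_moves([
  [1,0.02,0,0.2,0],
  [1,0.02,0,0.5,0],
  [1,0.02,0,0.8,0],
  [1,0.02,0,0.97,0],
  [1,0.02,0,0.97,0],
])

```text
t: 17.4
eef_pos: [0.4389, 0.246, 0.0559]
orientation: [-0.0, 0.65, 0.76, -0.001]
force: [-0.1, 0.1, 0.5]
opening: 0.0851
gripper_force: 0.0
```

apply_moves([
  [0.8,0,0,0,0],
  [0.5,0,0,0,0],
  [0,0,0,0,0],
  [0,0,0,0,0],
  [0,0,0,0,0],
])

```text
t: 17.9
eef_pos: [0.4404, 0.2476, 0.0599]
orientation: [0.001, 0.65, 0.76, 0.002]
force: [-2.1, 0.5, 6.0]
opening: 0.0464
gripper_force: 60.4
```

apply_moves([
  [0,0,0,0,0],
  [0,0,0,0,0],
])

```text
t: 18.1
eef_pos: [0.4404, 0.2476, 0.06]
orientation: [0.001, 0.65, 0.76, 0.002]
force: [-1.8, -1.0, 5.4]
opening: 0.0463
gripper_force: 60.4
```

```bash
python3 st.py .6494 -.065
```

```text
t 18.10 pos [0.4404 0.2476 0.06  ] uv [0.1762 0.4735] tool y ang 0.1558 tilt [0.004 0.002] F [-1.8 -1.   5.4] open 0.0463 gf 60.44259309768677 j [ 0.4   0.06  1.69 -0.    1.38  0.24]
to target x,y shift /0.1: [-3.413  1.58 ]
```

The grip sits 14 mm higher than planned, and the opening is a bit small. I'll regrip lower.

apply_moves([
  [0.8,0,0,0,0],
  [0.9,0,0,0,0],
  [1,0,0,0,0],
  [1,0,0,0.08,0],
  [1,0,0,0.13,0],
])

```text
t: 18.6
eef_pos: [0.4384, 0.2467, 0.0428]
orientation: [-0.0, 0.65, 0.76, -0.0]
force: [0.2, -0.3, 0.2]
opening: 0.0853
gripper_force: 0.0
```

apply_moves([
  [0.8,0,0,0,0],
  [0.5,0,0,0,0],
  [0,0,0,0,0],
  [0,0,0,0,0],
  [0,0,0,0,0],
])

```text
t: 19.1
eef_pos: [0.4391, 0.247, 0.044]
orientation: [0.0, 0.65, 0.76, 0.0]
force: [-0.3, -0.1, 0.7]
opening: 0.0483
gripper_force: 62.0
```

apply_moves([
  [0,0,0,0,0],
  [0,0,0,0,0],
])

```text
t: 19.3
eef_pos: [0.4391, 0.247, 0.044]
orientation: [0.0, 0.65, 0.76, 0.0]
force: [-0.4, -0.0, 1.0]
opening: 0.0485
gripper_force: 62.0
```

```bash
python3 st.py .6494 -.065
```

```text
t 19.30 pos [0.4391 0.247  0.044 ] uv [0.1758 0.4721] tool y ang 0.1556 tilt [0.001 0.   ] F [-0.4 -0.   1. ] open 0.0485 gf 61.9625723361969 j [ 0.4   0.08  1.71 -0.    1.35  0.24]
to target x,y shift /0.1: [-3.408  1.594]
```

apply_moves([
  [0,0,0,-0.3,0],
  [0,0,0,-0.65,0],
  [0,0,0,-0.95,0],
  [0,0,0,-0.95,0],
])

```text
t: 19.7
eef_pos: [0.4416, 0.2481, 0.1438]
orientation: [0.002, 0.65, 0.76, 0.004]
force: [1.0, 0.6, -1.4]
opening: 0.0485
gripper_force: 62.5
```

apply_moves([
  [0,0,0,-0.4,0],
  [0,0,0,-0.9,0],
  [0,-0.3,0.1,-0.9,0],
  [0,-0.6,0.3,-0.9,0],
  [0,-0.6,0.3,-0.9,0],
])

```text
t: 20.2
eef_pos: [0.4793, 0.1893, 0.2267]
orientation: [0.0, 0.652, 0.758, -0.002]
force: [-0.2, 0.6, -2.4]
opening: 0.0483
gripper_force: 62.8
```

apply_moves([
  [0,-0.3,0.1,0,0],
  [0,-0.65,0.2,0,0],
  [0,-1,0.3,0,0],
  [0,-1,0.3,0,0],
])

```text
t: 20.6
eef_pos: [0.5234, 0.0947, 0.226]
orientation: [-0.001, 0.652, 0.758, -0.002]
force: [-0.1, 1.7, -1.9]
opening: 0.0484
gripper_force: 62.8
```

apply_moves([
  [0,-0.35,0.2,0,0],
  [0,-0.7,0.4,0,0],
  [0,-1,0.6,0,0],
  [0,-1,0.6,0,0],
])

```text
t: 21.0
eef_pos: [0.5988, 0.006, 0.2253]
orientation: [-0.001, 0.652, 0.759, -0.002]
force: [0.4, 0.3, -1.3]
opening: 0.0481
gripper_force: 63.0
```

apply_moves([
  [0,-0.35,0.2,0,0],
  [0,-0.65,0.3,0,0],
  [0,-0.8,0.38,0,0],
  [0,-0.8,0.38,0,0],
  [0,-0.8,0.38,0,0],
])

```text
t: 21.5
eef_pos: [0.6468, -0.0631, 0.2273]
orientation: [-0.002, 0.65, 0.76, -0.0]
force: [-0.3, -0.3, -2.0]
opening: 0.0482
gripper_force: 63.0
```

```bash
python3 st.py .6494 -.065
```

```text
t 21.50 pos [ 0.6468 -0.0631  0.2273] uv [-0.1628  0.6292] tool y ang 0.1563 tilt [-0.003  0.002] F [-0.3 -0.3 -2. ] open 0.0482 gf 63.021812438964844 j [-0.18  0.31  1.06  0.    1.77 -0.34]
to target x,y shift /0.1: [-0.023  0.022]
```

apply_moves([
  [0,-0.01,0.01,0.3,0],
  [0,-0.01,0.01,0.7,0],
  [0,-0.01,0.01,1,0],
  [0,-0.01,0.01,1.0,0],
  [0,-0.01,0.01,1.0,0],
])

```text
t: 22.0
eef_pos: [0.6481, -0.0639, 0.1289]
orientation: [-0.001, 0.649, 0.76, -0.0]
force: [-0.1, 0.9, -0.6]
opening: 0.0482
gripper_force: 63.0
```

apply_moves([
  [0,0,0,0.2,0],
  [0,0,0,0.4,0],
  [0,0,0,0.4,0],
])

```text
t: 22.3
eef_pos: [0.6482, -0.0646, 0.0888]
orientation: [-0.001, 0.65, 0.76, -0.0]
force: [-0.4, 0.8, -2.2]
opening: 0.0482
gripper_force: 63.0
```

```bash
python3 st.py .6494 -.065
```

```text
t 22.30 pos [ 0.6482 -0.0646  0.0888] uv [-0.1645  0.6303] tool y ang 0.1563 tilt [-0.001  0.   ] F [-0.4  0.8 -2.2] open 0.0482 gf 63.0304741859436 j [-0.19  0.36  1.28  0.    1.5  -0.34]
to target x,y shift /0.1: [-0.006  0.011]
```

Bottom about 45 mm up, over the third compartment. Lower to about 0.049.

apply_moves([
  [0,0,0.01,0.12,0],
  [0,0,0.01,0.24,0],
  [0,0,0.01,0.32,0],
  [0,0,0.01,0.37,0],
  [0,0,0.01,0.37,0],
])

```text
t: 22.8
eef_pos: [0.649, -0.0651, 0.0505]
orientation: [-0.001, 0.65, 0.76, -0.001]
force: [-0.1, -0.1, -2.4]
opening: 0.0481
gripper_force: 63.0
```

apply_moves([
  [0,0,0,0.02,0],
  [0,0,0,0.04,0],
  [0,0,0,0.04,0],
])

```text
t: 23.1
eef_pos: [0.6503, -0.0653, 0.0491]
orientation: [0.001, 0.65, 0.76, 0.0]
force: [-1.4, -0.1, 2.8]
opening: 0.0484
gripper_force: 63.2
```

```bash
python3 st.py
```

```text
t 23.10 pos [ 0.6503 -0.0653  0.0491] uv [-0.1656  0.6322] tool y ang 0.1556 tilt [ 0.002 -0.001] F [-1.4 -0.1  2.8] open 0.0484 gf 63.241095542907715 j [-0.19  0.39  1.32 -0.    1.43 -0.34]
```

apply_moves([
  [0.85,0,0,0,0],
  [0.95,0,0,0,0],
  [1,0,0,0,0],
  [1,0,0,0,0],
  [1,0,0,0,0],
])

```text
t: 23.6
eef_pos: [0.6498, -0.0651, 0.0478]
orientation: [0.0, 0.65, 0.76, -0.0]
force: [0.5, -0.5, 0.5]
opening: 0.0855
gripper_force: 0.0
```

apply_moves([
  [1,0,0,-0.2,0],
  [1,0,0,-0.5,0],
  [1,0,0,-1,0],
  [1,0,0,-1,0],
])

```text
t: 24.0
eef_pos: [0.6541, -0.0659, 0.1576]
orientation: [0.007, 0.65, 0.76, 0.004]
force: [0.3, -0.3, 1.7]
opening: 0.0853
gripper_force: 0.0
```

apply_moves([
  [1,0,0,-0.5,0],
  [1,0.1,-0.4,-0.8,0],
  [1,0.4,-0.8,-0.8,0],
  [1,0.7,-0.8,-0.8,0],
  [1,0.7,-0.8,-0.8,0],
])

```text
t: 24.5
eef_pos: [0.5586, -0.0056, 0.2289]
orientation: [0.0, 0.649, 0.761, 0.001]
force: [0.6, -0.8, -0.1]
opening: 0.0856
gripper_force: 0.0
```

apply_moves([
  [1,0.4,-0.1,0,0],
  [1,0.8,-0.2,0,0],
  [1,1,-0.4,0,0],
  [1,1,-0.4,0,0],
])

```text
t: 24.9
eef_pos: [0.5036, 0.086, 0.2284]
orientation: [0.0, 0.649, 0.761, 0.0]
force: [0.4, -0.8, 1.0]
opening: 0.0854
gripper_force: 0.0
```

apply_moves([
  [1,0.4,0,0,0],
  [1,0.8,0,0,0],
  [1,1,0,0,0],
  [1,1,0,0,0],
])

```text
t: 25.3
eef_pos: [0.4899, 0.1845, 0.2276]
orientation: [0.0, 0.649, 0.761, 0.0]
force: [-0.4, -1.5, -0.2]
opening: 0.0856
gripper_force: 0.0
```

apply_moves([
  [1,0.4,0,0,0],
  [1,0.8,0,0,0],
  [1,1,0,0,0],
  [1,1,0,0,0],
])

```text
t: 25.7
eef_pos: [0.4745, 0.2827, 0.2273]
orientation: [0.0, 0.649, 0.761, -0.0]
force: [-0.1, -0.8, -1.0]
opening: 0.0853
gripper_force: 0.0
```

apply_moves([
  [1,0.4,0,0,0],
  [1,0.8,0,0,0],
  [1,1,0,0.3,0],
  [1,1,0,0.7,0],
  [1,1,0,0.7,0],
])

```text
t: 26.2
eef_pos: [0.4558, 0.3767, 0.1497]
orientation: [-0.001, 0.65, 0.76, -0.008]
force: [-0.6, -0.4, -1.1]
opening: 0.0855
gripper_force: 0.0
```

```bash
python3 st.py .456 .382; python3 look.py blue .456 .382 w4.png
```

```text
t 26.20 pos [0.4558 0.3767 0.1497] uv [0.3013 0.5088] tool y ang 0.1546 tilt [-0.012 -0.01 ] F [-0.6 -0.4 -1.1] open 0.0855 gf 0.0 j [ 0.6   0.21  1.35 -0.    1.6   0.44]
to target x,y shift /0.1: [0.052 0.01 ]
[285.45931891 197.80587002]
blue (258, 170, 50, 51) [[0.45334996 0.38406463 0.065     ]]
```

View pics/w4.png

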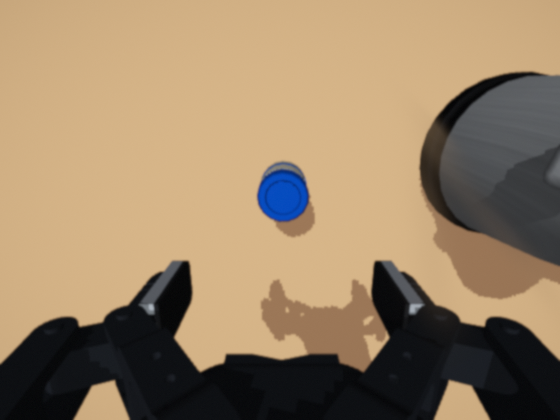

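The blue lid at (283,195) is centred between the fingers, and the kettle is clear to the right.

apply_moves([
  [1,0.03,0,0.3,0],
  [1,0.03,0,0.6,0],
  [1,0.03,0,0.9,0],
  [1,0.03,0,0.9,0],
  [1,0.03,0,0.9,0],
])

```text
t: 26.75
eef_pos: [0.4598, 0.3832, 0.0702]
orientation: [0.001, 0.651, 0.759, 0.001]
force: [0.3, -0.7, 0.1]
opening: 0.0852
gripper_force: 0.0
```

```bash
python3 st.py .455 .383
```

```text
t 26.75 pos [0.4598 0.3832 0.0702] uv [0.3072 0.5138] tool y ang 0.1540 tilt [0.003 0.001] F [ 0.3 -0.7  0.1] open 0.0852 gf 0.0 j [ 0.6   0.26  1.45 -0.    1.43  0.45]
to target x,y shift /0.1: [ 0.005 -0.048]
```

apply_moves([
  [1,0,-0.04,0.05,0],
  [1,0,-0.04,0.25,0],
  [1,0,-0.04,0.45,0],
  [1,0,-0.04,0.45,0],
])

```text
t: 27.15
eef_pos: [0.453, 0.3822, 0.0219]
orientation: [-0.0, 0.65, 0.76, -0.001]
force: [-0.9, -0.3, -1.1]
opening: 0.0858
gripper_force: 0.0
```

apply_moves([
  [0.8,0,0,0,0],
  [0.5,0,0,0,0],
  [0,0,0,0,0],
  [0,0,0,0,0],
  [0,0,0,0,0],
])

```text
t: 27.65
eef_pos: [0.4552, 0.3839, 0.0252]
orientation: [0.001, 0.65, 0.76, 0.002]
force: [-1.2, 0.2, 6.2]
opening: 0.0429
gripper_force: 61.6
```

apply_moves([
  [0,0,0,0,0],
  [0,0,0,0,0],
])

```text
t: 27.85
eef_pos: [0.4552, 0.3839, 0.0252]
orientation: [0.001, 0.65, 0.76, 0.002]
force: [-1.2, 1.1, 5.5]
opening: 0.0427
gripper_force: 61.6
```

```bash
python3 st.py .662 -.147
```

```text
t 27.85 pos [0.4552 0.3839 0.0252] uv [0.3085 0.5093] tool y ang 0.1557 tilt [0.003 0.002] F [-1.2  1.1  5.5] open 0.0427 gf 61.61126375198364 j [0.61 0.29 1.51 0.   1.34 0.45]
to target x,y shift /0.1: [-5.565  1.22 ]
```

apply_moves([
  [0,0,0,-0.3,0],
  [0,0,0,-0.65,0],
  [0,0,0,-0.95,0],
  [0,0,0,-0.95,0],
])

```text
t: 28.25
eef_pos: [0.4566, 0.3848, 0.1237]
orientation: [0.001, 0.65, 0.76, 0.005]
force: [0.6, 0.8, -1.2]
opening: 0.0425
gripper_force: 61.5
```

apply_moves([
  [0,0,0,-0.4,0],
  [0,0,0,-0.95,0],
  [0,-0.3,0,-0.95,0],
  [0,-0.6,0,-0.95,0],
  [0,-0.6,0,-0.95,0],
])

```text
t: 28.75
eef_pos: [0.4636, 0.3206, 0.2118]
orientation: [0.001, 0.651, 0.759, -0.001]
force: [-1.1, -0.0, -0.8]
opening: 0.0424
gripper_force: 61.7
```

apply_moves([
  [0,-0.35,0,0,0],
  [0,-0.7,0.1,0,0],
  [0,-1,0.2,0,0],
  [0,-1,0.2,0,0],
])

```text
t: 29.15
eef_pos: [0.4993, 0.2249, 0.2105]
orientation: [-0.0, 0.652, 0.758, -0.002]
force: [1.0, 0.1, -1.5]
opening: 0.0427
gripper_force: 61.7
```

apply_moves([
  [0,-0.35,0,0,0],
  [0,-0.7,0.1,0,0],
  [0,-1,0.2,0,0],
  [0,-1,0.2,0,0],
])

```text
t: 29.55
eef_pos: [0.5344, 0.1298, 0.2107]
orientation: [-0.0, 0.652, 0.759, -0.001]
force: [0.6, 0.3, -1.7]
opening: 0.0431
gripper_force: 61.7
```

apply_moves([
  [0,-0.35,0,0,0],
  [0,-0.7,0.1,0,0],
  [0,-1,0.2,0,0],
  [0,-1,0.2,0,0],
])

```text
t: 29.95
eef_pos: [0.5697, 0.0347, 0.2108]
orientation: [-0.001, 0.651, 0.759, -0.001]
force: [0.7, 0.7, -1.6]
opening: 0.0427
gripper_force: 61.7
```

apply_moves([
  [0,-0.35,0.1,0,0],
  [0,-0.7,0.2,0,0],
  [0,-1,0.3,0,0],
  [0,-1,0.3,0,0],
])

```text
t: 30.35
eef_pos: [0.6148, -0.0591, 0.2106]
orientation: [-0.001, 0.651, 0.759, -0.001]
force: [0.1, -0.2, -1.3]
opening: 0.0423
gripper_force: 61.7
```

apply_moves([
  [0,-0.35,0.1,0,0],
  [0,-0.7,0.2,0,0],
  [0,-0.96,0.3,0,0],
  [0,-0.96,0.3,0,0],
  [0,-0.96,0.3,0,0],
])

```text
t: 30.85
eef_pos: [0.6585, -0.1457, 0.2115]
orientation: [-0.002, 0.65, 0.76, 0.0]
force: [0.3, 0.5, -0.7]
opening: 0.0425
gripper_force: 61.8
```

```bash
python3 st.py .662 -.147
```

```text
t 30.85 pos [ 0.6585 -0.1457  0.2115] uv [-0.2462  0.6278] tool y ang 0.1568 tilt [-0.002  0.002] F [ 0.3  0.5 -0.7] open 0.0425 gf 61.82280778884888 j [-0.3   0.37  1.02  0.    1.75 -0.46]
to target x,y shift /0.1: [-0.019  0.033]
```

apply_moves([
  [0,-0.01,0.02,0.3,0],
  [0,-0.01,0.02,0.7,0],
  [0,-0.01,0.02,1,0],
  [0,-0.01,0.02,1,0],
  [0,-0.01,0.02,1,0],
])

```text
t: 31.35
eef_pos: [0.6605, -0.1464, 0.113]
orientation: [-0.001, 0.649, 0.761, 0.0]
force: [-0.4, 0.1, -1.4]
opening: 0.0428
gripper_force: 61.8
```

apply_moves([
  [0,0,0,0.2,0],
  [0,0,0,0.4,0],
  [0,0,0,0.4,0],
])

```text
t: 31.65
eef_pos: [0.6604, -0.1474, 0.0728]
orientation: [-0.001, 0.65, 0.76, -0.0]
force: [0.6, -0.3, -3.7]
opening: 0.0427
gripper_force: 61.8
```

```bash
python3 st.py .662 -.147
```

```text
t 31.65 pos [ 0.6604 -0.1474  0.0728] uv [-0.2483  0.6294] tool y ang 0.1564 tilt [-0.001  0.001] F [ 0.6 -0.3 -3.7] open 0.0427 gf 61.77072286605835 j [-0.3   0.42  1.23  0.    1.49 -0.46]
to target x,y shift /0.1: [0.002 0.017]
```

apply_moves([
  [0,0,0.02,0.12,0],
  [0,0,0.02,0.24,0],
  [0,0,0.02,0.34,0],
  [0,0,0.02,0.4,0],
  [0,0,0.02,0.4,0],
])

```text
t: 32.15
eef_pos: [0.6621, -0.148, 0.0313]
orientation: [-0.001, 0.65, 0.76, -0.0]
force: [-0.2, 0.3, -1.5]
opening: 0.0423
gripper_force: 61.7
```

apply_moves([
  [0,0,0,0.02,0],
  [0,0,0,0.04,0],
  [0,0,0,0.04,0],
])

```text
t: 32.45
eef_pos: [0.6633, -0.1485, 0.0304]
orientation: [0.001, 0.65, 0.76, 0.0]
force: [-1.4, 0.8, 3.5]
opening: 0.0427
gripper_force: 62.1
```

```bash
python3 st.py
```

```text
t 32.45 pos [ 0.6633 -0.1485  0.0304] uv [-0.2497  0.6321] tool y ang 0.1555 tilt [ 0.002 -0.001] F [-1.4  0.8  3.5] open 0.0427 gf 62.08126187324524 j [-0.3   0.46  1.27 -0.    1.42 -0.46]
```

apply_moves([
  [0.7,0,0,0,0],
  [0.75,0,0,0,0],
  [0.75,0,0,0,0],
  [0.75,0,0,0,0],
  [0.75,0,0,-0.1,0],
])

```text
t: 32.95
eef_pos: [0.6614, -0.1477, 0.037]
orientation: [-0.002, 0.65, 0.76, -0.001]
force: [0.3, -0.1, -0.6]
opening: 0.0641
gripper_force: 0.0
```

apply_moves([
  [0.75,0,0,-0.2,0],
  [0.75,0,0,-0.5,0],
  [0.75,0,0,-1,0],
  [0.75,0,0,-1,0],
])

```text
t: 33.35
eef_pos: [0.6672, -0.1495, 0.15]
orientation: [0.008, 0.65, 0.76, 0.003]
force: [0.9, -0.0, 1.4]
opening: 0.0641
gripper_force: 0.0
```

apply_moves([
  [0.75,0,0,-0.5,0],
  [0.75,0,-0.1,-1,0],
  [0.75,0,-0.5,-1,0],
  [0.75,0,-1,-1,0],
  [0.75,0,-1,-1,0],
])

```text
t: 33.85
eef_pos: [0.5582, -0.1636, 0.2386]
orientation: [-0.002, 0.651, 0.759, -0.001]
force: [-0.1, 1.4, -1.1]
opening: 0.0643
gripper_force: 0.0
```

apply_moves([
  [0.75,0,-0.5,0,0],
  [0.75,0,-1,0,0],
  [0.75,0,-1,0,0],
  [0.75,0,-1,0,0],
])

```text
t: 34.25
eef_pos: [0.4653, -0.1794, 0.24]
orientation: [0.001, 0.65, 0.76, 0.001]
force: [0.5, 0.4, 0.4]
opening: 0.0639
gripper_force: 0.0
```

```bash
python3 st.py
python3 - <<'E'
from bench import capture
import cv2,numpy as np,pickle
d=pickle.load(open('cam0.pkl','rb'))
a=capture('scene')['color'];b=capture('top')['color']
f=lambda i,s:cv2.resize(i,s,interpolation=cv2.INTER_CUBIC)
cv2.imwrite('pics/fin.png',cv2.cvtColor(np.vstack([np.hstack([f(a[80:380,80:480],(400,300)),f(b[50:350,140:540],(400,300))]),np.hstack([f(d['scene']['color'][80:380,80:480],(400,300)),f(d['top']['color'][50:350,140:540],(400,300))])]),cv2.COLOR_RGB2BGR))
E
```

```text
t 34.25 pos [ 0.4653 -0.1794  0.24  ] uv [-0.2495  0.4317] tool y ang 0.1545 tilt [ 0.003 -0.001] F [0.5 0.4 0.4] open 0.0639 gf 0.0 j [-0.48 -0.03  1.43  0.    1.74 -0.64]
```

View pics/fin.png

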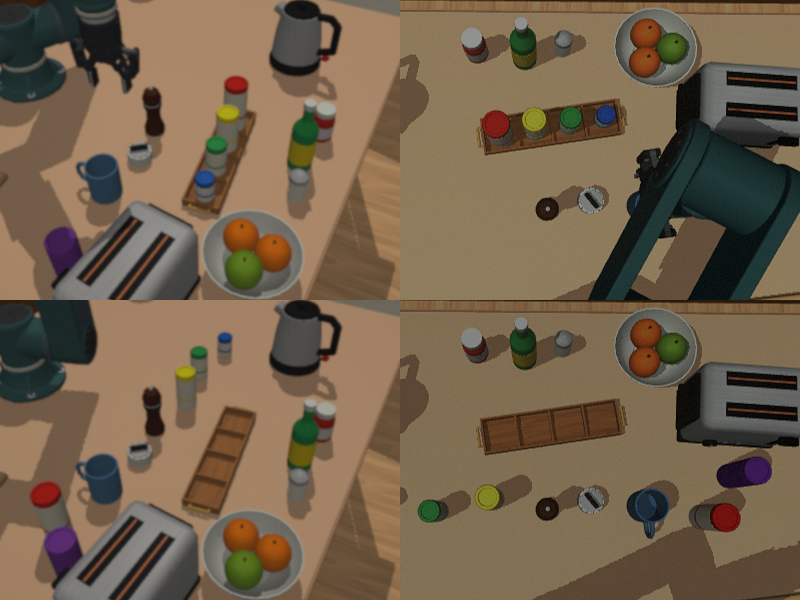

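The four canisters stand upright in order, red next to the kettle down to blue next to the toaster. The mug, mill, timer and purple look-alike show no movement, and the arm is clear, so I'm handing it in.

```bash
python3 -c "
from bench import close_job
print(close_job())"
```

```text
the job is handed in; nothing more can be done
None
```

The job is handed in at about 34 s of the 102 s limit: the four canisters stand upright in the tray in height order, red by the kettle to blue by the toaster, and the mug, pepper mill and timer look unmoved.

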